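# Feed a finished module through the flap of a collecting chute

## Task

Push the aluminium module across the feed plate until its side lies flat against the black guide rail, then push it along the rail from behind, through the hanging flap, until it slides away down the chute, and draw the fingers out so that the flap swings shut. Only push it: do not pick it up, do not push it over the plate's edges, and leave the jar, the spool and the screwdriver where they are.

Things in the scene. Friction and masses are not known exactly. Their poses are not given: they have to be found in the camera images.
- station: Fixed bench-top collecting chute. Origin on the bench, straight below the closed flap and the middle of the entry; x = feed direction (in through the flap), y to its left, z up. Feed plate: flat, rimless steel top at z = 75 mm, x = -190 to 46, y = -135 to 115 mm. Entry: in the plane x = 0, between side walls (inner faces y = -42 and 41 mm, 6 mm thick, 138 mm high) that run from x = 0 to 172 mm.
- sill (a point): Point on the plate's top in the plane of the closed flap, middle of the entry. Fingertips must follow the module 10 to 15 mm past this plane, below the rod: fingers leaned about 30 degrees, tips forward, fit.
- rail (a point): Guide rail: black bar on the plate, parallel to the station's x, 16 mm high, 10 mm thick, x = -188 to -2 mm. This point is at the foot of the middle of its guiding face, which looks to -y and lies at y = 33 mm; a module flat against it has its centre at y = 3 mm of the station.
- ramp_edge (a point): Middle of the edge, 46 mm behind the flap, where the level plate ends (slippery from the flap on) and a slippery ramp falls away at 28 degrees to a clear end wall whose face is at x = 165 mm of the station. The module tips on to the ramp and slides down by itself once its middle has passed this edge: its rear face is then 6 mm or more past the plane of the flap.
- rod (a point): Middle of the axis of the 8 mm hinge rod across the top of the entry; axis 58 mm, underside 54 mm above the plate. Behind it a clear roof covers the chute, top 65 mm above the plate, x = 2 to 172 mm.
- module: Loose electronics module in an aluminium case, 80 mm long (its x), 60 wide (y), 30 high, 0.14 to 0.24 kg; paper patch and four screws on top. Origin at the centre of its underside. Starts on the feed plate, right of the rail (-y side), askew by up to 0.25 rad to the feed direction. Sliding it takes 1 to 3 N. At the foot of the ramp its origin is near x = 115 mm of the station.
- flap (a joint): Hinge of the dark steel flap (78 mm wide, 2 mm thick, 30 g, no spring, hangs by its weight from the rod to 5 mm above the plate). 0 = hanging shut (it stops there, it cannot swing out towards the plate); grows to 1.45 rad as it is pushed inwards. It stands near 1.1 rad while it lies on top of the module.
- flap_edge (a point): Middle of the flap's lower edge, 53 mm from the hinge axis.
- jar: Loose bystander: small white screw jar with a black lid, 34 mm across, 45 mm high, standing on the feed plate on the other (left) side of the rail. Origin at the centre of its underside.
- spool: Loose bystander: grey empty wire spool, 54 mm across, 40 mm high, on the bench beside the station. Origin at the centre of its underside.
- driver: Loose bystander: screwdriver lying on the bench beside the station. Origin at the middle, underside.
Not all that is in view belongs to the job. Leave any purple look-alike of the module alone.

How it is judged:
On the way, in this order (a step that is already met when the one before it is completed fails the run):
1. the module's side lies flat against the guide rail (within 5 mm and 0.1 rad), still outside the flap (y of module in the frame of station between -0.002 and 0.008 m and angle between the x axis of module and the x axis of station, either way round below 0.1 rad and x of module in the frame of station below -0.04 m and value of joint flap below 0.1 rad), for 0.2 s.
2. the module, pushed along the plate, holds the flap open (value of joint flap above 0.6 rad and x of module in the frame of station between -0.03 and 0.045 m and contact force between module and the fingers above 0.1 N), for 0.05 s.
At the end, for the whole second after the job is handed in: The module rests inside at the foot of the ramp (its centre at least 95 mm beyond the flap, right side up, at rest) and the flap hangs shut (within 0.08 rad) (x of module in the frame of station between 0.095 and 0.15 m and z of module in the frame of station below 0.06 m and y of module in the frame of station between -0.03 and 0.03 m and angle between module's own z axis and vertical below 0.7 rad and value of joint flap below 0.08 rad and linear speed of module below 0.02 m/s); the robot touches nothing.
It fails at once if the module is lifted more than 15 mm off the plate (height (world z) of module above 0.09 m).
It fails at once if the module is tipped over on the plate (angle between module's own z axis and vertical above 0.35 rad and x of module in the frame of station below 0 m).
It fails at once if the module is pushed off the plate (height (world z) of module below 0.06 m and x of module in the frame of station below 0.03 m).
It fails at once if the jar, the spool or the screwdriver is moved more than 15 mm (distance of any of jar, spool, driver from where it was at the start of the episode above 0.015 m).
It also fails if it takes over 45 s, if anything falls off the work surface, if the arm or the gripper's body presses on something with over 40 N, if the wrist force passes 120 N, or if a joint passes its speed limit or range.

## Robot

A 6-joint arm with a two-finger parallel gripper is mounted at the origin on the work surface. World frame = base frame: x ahead of the robot, y to its left, z up, the work surface at z = 0. Lengths are in m, angles in rad, forces in N, time in s.
With the tool pointing down it reaches from about 0.375 to 0.925 m from the base axis. Payload 5.7 kg.
Tool frame: the origin (TCP) lies at the very end of the fingers, on their centre line; the grasp point (between the pads) lies 19 mm behind it; z points along the fingers, y is the line along which they close (so a half turn about z gives the same grasp; the last joint's range is limited). The gripper opens to 85 mm and grips with 20 to 120 N. Pads are 22 mm wide; open, the fingers measure 114 mm over their backs; the gripper's body (76 mm by 85 mm) begins 54 mm behind the grasp point. The pads swing forward as they close: fully open they stand 13 mm farther back than shut.
Start: joints at [1.234, 0.359, 1.51, -0, 1.272, -0.115], TCP at [0.132, 0.585, 0.231] pointing down, gripper open.
Joint ranges: [-2.97, 2.97], [-1.01, 2.36], [0.21, 2.38], [-0.96, 4.11], [0.2, 2.71], [-2.98, 2.98]. Speed limits (rad/s): [2.39, 2.39, 3.14, 3.14, 3.14, 3.14].

## Interface

Orientations are given as a 3x3 rotation matrix whose columns are the frame's x, y, z axes.
In Python, from rig import env gives the robot as it stands.
- The arm moves only by the tool send_rows, never from a script. Its argument "motion" is a list of rows, each a list of 3 entries, a list of its own where there are three numbers: the opening in per cent of the stroke, from 0 (shut) to 100 (fully open), then the shift along the tool's x, y, z in cm, then the turn about the tool's z in degrees. In form: [[hand, [dx, dy, dz], twist], ...]. A call has exactly 5 rows; each row is the pose to reach, as a shift and turn from the pose commanded when the call began, along the tool's axes at that moment; what a row does not reach only later rows make up. A row lasts 1/10 s, in which the tool goes at most 50 mm and 8.59 degrees, less where a joint would pass 70% of its speed; a pose out of reach is approached as far as the arm can. A call with a gripper value outside its range is refused whole. The fingers move at their own pace and stop on an object; the grip force is fixed at half the most. Time passes only in rows, so rows that repeat a pose let the fingers close, or fill a call up. It gives the time, the measured TCP pose, the force, the opening and the grip force at its end, in the units of the state.
- env.read_state(): the state, without advancing time (a new reading comes with each control period).
- env.camera(name): name is "scene" or "top"; returns the picture (480x640x3 uint8, blue, green, red); there is no depth.
- env.camera_info(name): a dict with "vertical_fov" (degrees; the focal length in pixels is half the picture's height over the tangent of half this angle, whatever the lens; pixels are square), "cx", "cy" (the principal point, pixels), "k1" (the pictures are not rectified: a ray, as slopes to the right and down, at radius r is drawn at 1 + k1 r^2 times it, then the intrinsics apply), "cam_to_world" (4x4, takes a point from camera to world coordinates). Camera axes: x right, y up, looking along -z (the intrinsics and any distortion apply to the point x, -y, -z); pixel columns grow to the right and rows downward; lengths in m; the calibration is good to about 2 mm. A picture is of the moment at which its call begins. camera_info takes no time and is no camera call.
- env.close_job(): hands the job in; it is judged then, once.
The state is a dict: "t": time; "joint_positions": joint angles; "dq": joint speeds; "effort": joint torques, N m; "eef_pos": TCP position; "tcp_rot": TCP orientation; "ft_force": force on the tool from outside, world axes, zero at the start; "wrist_torque": the same for the moment, N m; "opening": finger opening in m; "grip_force": force on a finger pad.
Only numpy, scipy, OpenCV 4.12 (cv2) and the standard library are available. Lean on these libraries where they do the work, as an engineer would, in place of code of your own. Each camera call takes 0.05 s, during which the arm holds its last target. There are 200 camera calls.

## Working session

There is one attempt and no reset: what is moved stays moved. The work goes in short steps, Python scripts to look and compute and a tool call to move; the robot and the scene stay as the last step left them, time stands still between calls to the robot, and variables do not carry over. Pictures are saved under pics/ and viewed, at most 10 in all, crops included, and the job is handed in when it is done.

Besides the shell and the picture viewer there is one more tool, called as a command line: name --argument value ..., lists and objects as JSON in quotes. send_rows: Moves the arm, as the interface text tells. Its arguments: {"type":"object","properties":{"motion":{"type":"array"}},"required":["motion"]}

```bash
mkdir -p pics; ls; cat > h.py <<'E'
import numpy as np, cv2
from rig import env
def ray(name,uv):
    i=env.camera_info(name); f=240/np.tan(np.radians(i["vertical_fov"])/2)
    K=np.array([[f,0,i["cx"]],[0,f,i["cy"]],[0,0,1]]); 
    p=cv2.undistortPoints(np.float64(uv).reshape(-1,1,2),K,np.float64([i["k1"],0,0,0,0])).reshape(-1,2)
    T=np.array(i["cam_to_world"]); d=np.c_[p[:,0],-p[:,1],-np.ones(len(p))]@T[:3,:3].T
    return T[:3,3],d
def onz(name,uv,z):
    o,d=ray(name,uv); return o+d*((z-o[2])/d[:,2])[:,None]
E
python3 - <<'E'
from h import *
for n in("scene","top"):
    cv2.imwrite(f"pics/{n}0.png",env.camera(n)); i=env.camera_info(n); print(n,i["vertical_fov"],i["cx"],i["cy"],i["k1"],np.round(i["cam_to_world"],3).tolist())
s=env.read_state(); print(s["t"],np.round(s["tcp_rot"],3).tolist(),s["eef_pos"],s["opening"])
E
```

```text
pics
scene 48.009500101418986 330.35111192740976 238.20604008107395 -0.020524493647871227 [[-0.892, -0.36, 0.272, 0.85], [0.451, -0.716, 0.532, 0.611], [0.003, 0.597, 0.802, 0.974], [0.0, 0.0, 0.0, 1.0]]
top 48.685079549348366 320.209161302318 235.0419484071052 -0.13492671368710593 [[-0.027, 0.997, -0.069, 0.476], [-0.999, -0.028, -0.014, 0.004], [-0.016, 0.068, 0.998, 1.261], [0.0, 0.0, 0.0, 1.0]]
0.1 [[-0.976, 0.22, -0.001], [0.22, 0.976, -0.002], [0.0, -0.002, -1.0]] [0.13178156 0.58471194 0.23050679] 0.08500722391715193
```

View pics/top0.png

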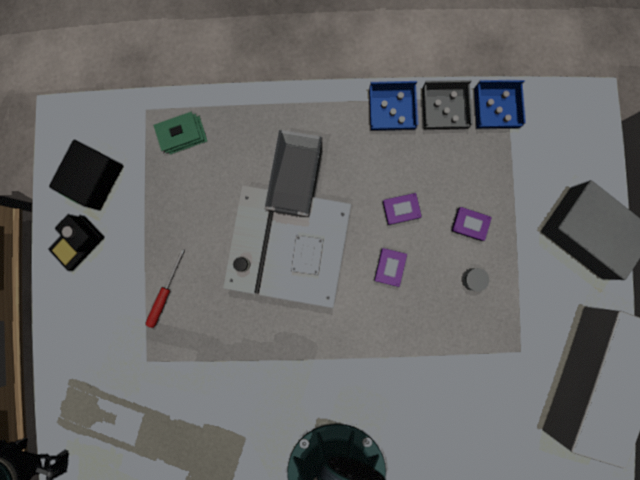

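View pics/scene0.png

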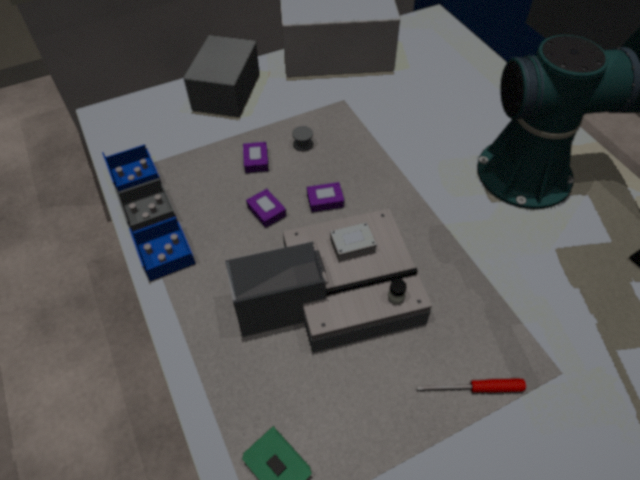

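The top view shows the plate (corners near (244,188), (350,200), (334,306), (224,290)), the rail at about (263,250), the chute at (295,170) and the module around (307,255). In the scene view the module is at (355,240). I'll enlarge both to get the corners.

```bash
python3 - <<'E'
from h import *
a=cv2.imread("pics/top0.png")[170:320,210:370]; b=cv2.imread("pics/scene0.png")[190:340,270:450]
a=cv2.resize(a,None,fx=5,fy=5,interpolation=cv2.INTER_CUBIC)[:600]; 
a=cv2.resize(cv2.imread("pics/top0.png")[180:312,215:360],None,fx=4.5,fy=4.5,interpolation=cv2.INTER_CUBIC)
cv2.imwrite("pics/topc.png",cv2.convertScaleAbs(a,alpha=1.7,beta=-60))
b=cv2.resize(b,None,fx=4,fy=4,interpolation=cv2.INTER_CUBIC); cv2.imwrite("pics/scenec.png",cv2.convertScaleAbs(b,alpha=1.3))
E
```

```text
(no output)
```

View pics/topc.png

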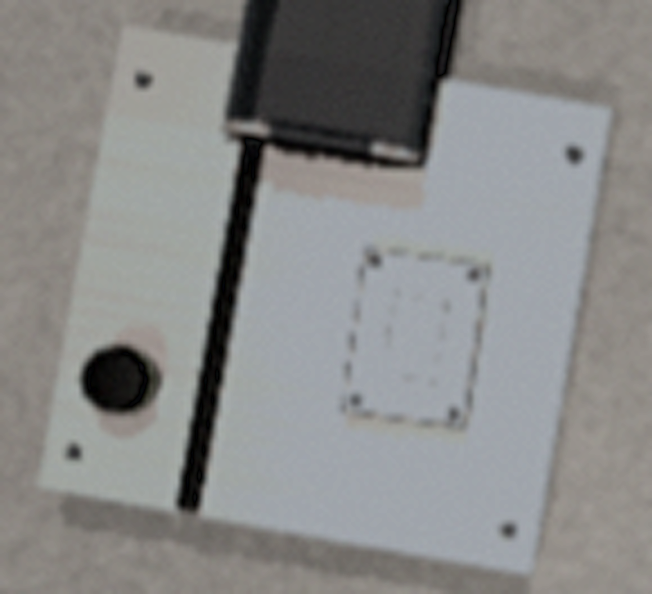

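View pics/scenec.png

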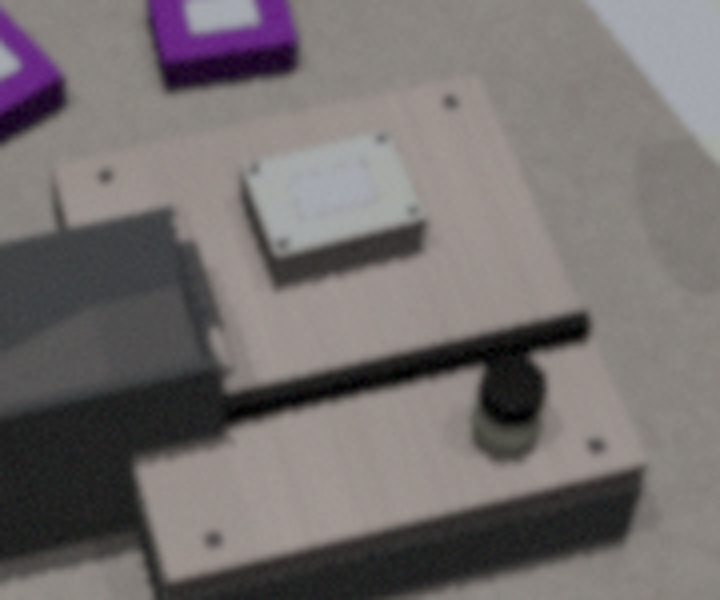

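Plate corners in the top crop are (38,490), (533,573), (612,103) and (122,25). The module's top corners are at (362,247), (489,262), (466,430) and (343,413). In the scene crop its top corners are at (243,180), (380,133), (424,215) and (273,256).

```bash
cat >> h.py <<'E'
def fit(P,Q): # P local -> Q world, 2d rigid
    a,b=P.mean(0),Q.mean(0); U,S,V=np.linalg.svd((P-a).T@(Q-b)); R=(U@V).T; return R,b-R@a
E
python3 - <<'E'
from h import *
tc=lambda p:(np.float64(p)+.5)/4.5-.5+[215,180]
sc=lambda p:(np.float64(p)+.5)/4-.5+[270,190]
Q=onz("top",tc([(38,490),(533,573),(612,103),(122,25)]),.075)[:,:2]
Pl=np.array([(-190,115),(-190,-135),(46,-135),(46,115)])/1e3
R,t=fit(Pl,Q); print("top plate",np.degrees(np.arctan2(R[1,0],R[0,0])),t,np.round((Pl@R.T+t-Q)*1e3,1).tolist())
S=np.array([onz("scene",sc([p]),.075)[0,:2] for p in [(648,462),(165,583),(480,75),(55,170)]])
Ps=np.array([(-190,115),(46,115),(-190,-135),(46,-135)])/1e3
R2,t2=fit(Ps,S); print("scene",np.degrees(np.arctan2(R2[1,0],R2[0,0])),t2,np.round((Ps@R2.T+t2-S)*1e3,1).tolist())
M=onz("top",tc([(362,247),(489,262),(466,430),(343,413)]),.105)[:,:2]
Ml=np.array([(40,30),(40,-30),(-40,-30),(-40,30)])/1e3
for n,M in(("top",M),("scene",onz("scene",sc([(273,256),(243,180),(380,133),(424,215)]),.105)[:,:2])):
    r,m=fit(Ml,M); ms=R.T@(m-t); print(n,"module world",m,"station",ms,"yaw rel",np.arctan2(r[1,0],r[0,0])-np.arctan2(R[1,0],R[0,0]),np.round(np.linalg.norm(M-np.roll(M,1,0),axis=1),3))
rl=onz("top",tc([(232,300),(224,350)]),.091)[:,:2]; print((rl-t)@R)
E
```

```text
top plate -11.030550437091597 [0.60900478 0.09304098] [[0.9, -0.7], [0.1, -0.4], [-0.9, 0.6], [-0.1, 0.5]]
scene -11.492796023731321 [0.60804159 0.09434555] [[0.2, 1.9], [-1.4, 1.3], [1.1, -0.2], [0.1, -3.0]]
top module world [0.51358003 0.05144763] station [-0.08570366 -0.05908277] yaw rel 0.04033795814021238 [0.081 0.062 0.082 0.06 ]
scene module world [0.51645882 0.05449407] station [-0.08346093 -0.0555418 ] yaw rel 0.07934374371196194 [0.08  0.049 0.077 0.056]
[[-0.08184408  0.03355434]
 [-0.10673973  0.03325253]]
```

send_rows --motion '[[0,[-3,-3,0],-1.6],[0,[-6,-6,0],-1.6],[0,[-9,-9,0],-1.6],[0,[-12,-12,0],-1.6],[0,[-15,-15,0],-1.6]]'

```text
t: 0.6
eef_pos: [0.2457, 0.4043, 0.231]
tcp_rot: [[-0.981, 0.192, -0.0], [0.192, 0.981, -0.001], [0.0, -0.001, -1.0]]
ft_force: [1.0, 0.2, 0.3]
opening: 0.0121
grip_force: 0.0
```

send_rows --motion '[[0,[-3,-3,0],0],[0,[-6,-6,0],0],[0,[-9,-9,0],0],[0,[-12,-12,0],0],[0,[-15,-15,0],0]]'

```text
t: 1.1
eef_pos: [0.364, 0.2283, 0.2312]
tcp_rot: [[-0.981, 0.192, -0.0], [0.192, 0.981, -0.0], [0.0, -0.0, -1.0]]
ft_force: [0.4, -0.7, -0.7]
opening: 0.0
grip_force: 0.0
```

```bash
cat >> h.py <<'E'
A=np.radians(-11.15); O=np.array([.6087,.0935]); RS=np.array([[np.cos(A),-np.sin(A)],[np.sin(A),np.cos(A)]])
def st(): 
    s=env.read_state(); p=np.array(s["eef_pos"]); r=np.array(s["tcp_rot"])
    print("t",round(s["t"],2),"station xyz mm",np.round(np.r_[RS.T@(p[:2]-O),p[2]]*1e3,1),"tooly-sty deg",round(np.degrees(np.arctan2(r[1,1],r[0,1])-A)-90,2),"F",np.round(s["ft_force"],1),"open",round(s["opening"],4))
E
python3 -c "
from h import *
st()"
```

```text
t 1.1 station xyz mm [-266.1   84.9  231.2] tooly-sty deg 0.05 F [ 0.4 -0.7 -0.7] open 0.0
```

send_rows --motion '[[0,[-3,-3.6,0],0],[0,[-6,-7.2,0],0],[0,[-9,-10.8,0],0],[0,[-12,-14.4,0],0],[0,[-15,-18,0],0]]'

```text
t: 1.6
eef_pos: [0.4765, 0.0224, 0.2312]
tcp_rot: [[-0.981, 0.193, -0.0], [0.193, 0.981, 0.0], [0.0, 0.0, -1.0]]
ft_force: [0.5, 0.4, 0.7]
opening: 0.0003
grip_force: 0.0
```

send_rows --motion '[[0,[0,0,0],0],[0,[0,0,0],0],[0,[0,0,2],0],[0,[0,0,4],0],[0,[0,0,4],0]]'

```text
t: 2.1
eef_pos: [0.4729, 0.0259, 0.1891]
tcp_rot: [[-0.982, 0.191, -0.006], [0.191, 0.982, 0.001], [0.006, -0.0, -1.0]]
ft_force: [-1.3, 0.9, -0.1]
opening: 0.0002
grip_force: 0.0
```

```bash
python3 -c "
from h import *
st()"
```

```text
t 2.1 station xyz mm [-120.1  -92.6  189.1] tooly-sty deg 0.13 F [-1.3  0.9 -0.1] open 0.0002
```

send_rows --motion '[[0,[-1.6,-1.4,0],0],[0,[-3.2,-2.6,0],0],[0,[-3.2,-2.6,0],0],[0,[-3.2,-2.6,2],0],[0,[-3.2,-2.6,4],0]]'

```text
t: 2.6
eef_pos: [0.5033, -0.0071, 0.1519]
tcp_rot: [[-0.981, 0.193, 0.002], [0.193, 0.981, -0.0], [-0.002, 0.0, -1.0]]
ft_force: [0.3, 0.6, -0.2]
opening: 0.0002
grip_force: 0.0
```

```bash
python3 -c "
from h import *
st()"
```

```text
t 2.6 station xyz mm [ -83.9 -119.1  151.9] tooly-sty deg 0.02 F [ 0.3  0.6 -0.2] open 0.0002
```

send_rows --motion '[[0,[0.2,0,2.5],0],[0,[0.3,0,4.5],0],[0,[0.3,0,6],0],[0,[0.3,0,6.6],0],[0,[0.3,0,6.6],0]]'

```text
t: 3.1
eef_pos: [0.4991, -0.0064, 0.085]
tcp_rot: [[-0.981, 0.193, -0.001], [0.193, 0.981, 0.0], [0.001, -0.0, -1.0]]
ft_force: [1.0, 0.0, 1.1]
opening: 0.0002
grip_force: 0.0
```

```bash
python3 -c "
from h import *
st(); cv2.imwrite('pics/s1.png',cv2.resize(env.camera('scene')[180:330,270:450],None,fx=4,fy=4))"
```

```text
t 3.1 station xyz mm [ -88.2 -119.2   85. ] tooly-sty deg 0.04 F [1.  0.  1.1] open 0.0002
```

View pics/s1.png

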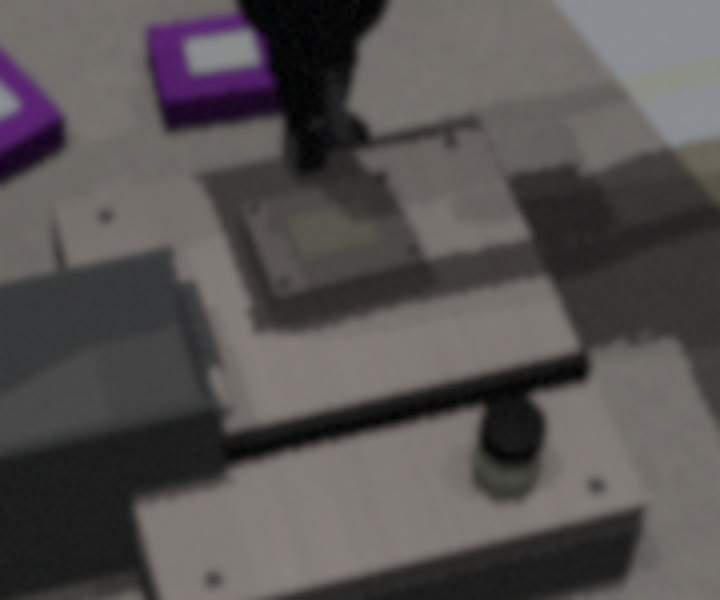

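The fingers (crop about (310,165)) stand just beside the middle of the module's right side. I'll push it towards the rail.

send_rows --motion '[[0,[0,0.8,0.2],0],[0,[0,1.6,0.2],0],[0,[0,2.4,0.2],0],[0,[0,3.2,0.2],0],[0,[0,4.0,0.2],0]]'

```text
t: 3.65
eef_pos: [0.5077, 0.0331, 0.0837]
tcp_rot: [[-0.981, 0.192, 0.001], [0.192, 0.981, -0.0], [-0.001, -0.0, -1.0]]
ft_force: [-0.6, -2.7, 2.4]
opening: 0.0003
grip_force: 1.2
```

send_rows --motion '[[0,[0,0.8,0],0],[0,[0,1.5,0],0],[0,[0,2.1,0],0],[0,[0,2.5,0],0],[0,[0,2.7,0],0]]'

```text
t: 4.15
eef_pos: [0.5125, 0.0593, 0.0833]
tcp_rot: [[-0.981, 0.192, -0.0], [0.192, 0.981, -0.0], [0.0, -0.0, -1.0]]
ft_force: [-1.0, -3.1, 2.7]
opening: -0.0
grip_force: 1.3
```

```bash
python3 -c "
from h import *
st()"
```

```text
t 4.15 station xyz mm [-87.8 -52.1  83.3] tooly-sty deg 0.06 F [-1.  -3.1  2.7] open -0.0
```

send_rows --motion '[[0,[0,0.3,0],0],[0,[0,0.6,0],0],[0,[0,0.8,0],0],[0,[0,0.9,0],0],[0,[0,0.9,0],0]]'

```text
t: 4.65
eef_pos: [0.5142, 0.068, 0.0832]
tcp_rot: [[-0.981, 0.193, -0.0], [0.193, 0.981, 0.0], [0.0, 0.0, -1.0]]
ft_force: [-0.2, 0.0, 0.8]
opening: -0.0001
grip_force: 0.3
```

```bash
python3 -c "
from h import *
st();cv2.imwrite('pics/s2.png',cv2.resize(env.camera('scene')[180:330,270:450],None,fx=4,fy=4))"
```

```text
t 4.65 station xyz mm [-87.8 -43.3  83.2] tooly-sty deg 0.04 F [-0.2  0.   0.8] open -0.0001
```

View pics/s2.png

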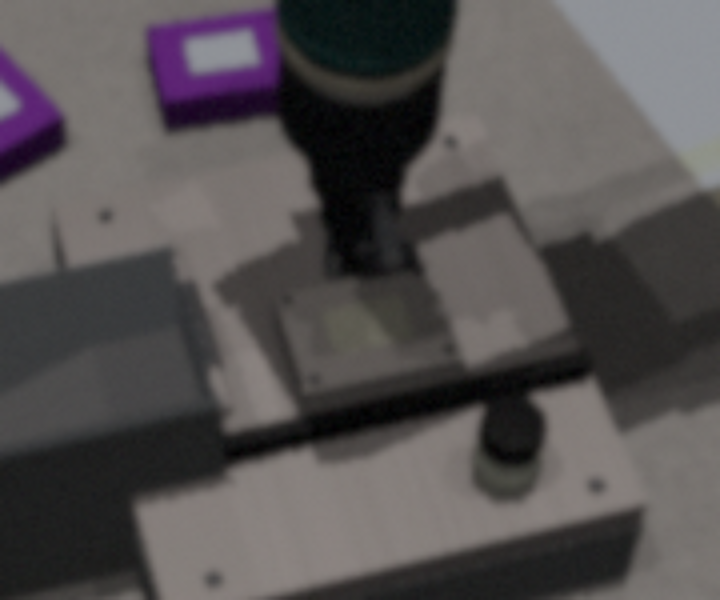

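The module (front-left corner near crop (308,395)) is close to the rail or touching it. I'll push on gently until the force rises.

send_rows --motion '[[0,[0,0.1,0],0],[0,[0,0.2,0],0],[0,[0,0.3,0],0],[0,[0,0.3,0],0],[0,[0,0.3,0],0]]'

```text
t: 5.2
eef_pos: [0.515, 0.0703, 0.0833]
tcp_rot: [[-0.981, 0.192, 0.0], [0.192, 0.981, -0.001], [-0.0, -0.001, -1.0]]
ft_force: [-0.5, -4.8, 0.5]
opening: -0.0
grip_force: 2.5
```

send_rows --motion '[[0,[0,0.1,0],0],[0,[0,0.2,0],0],[0,[0,0.2,0],0],[0,[0,0.2,0],0],[0,[0,0.2,0],0]]'

```text
t: 5.7
eef_pos: [0.515, 0.0705, 0.0834]
tcp_rot: [[-0.981, 0.192, -0.001], [0.192, 0.981, -0.004], [-0.0, -0.004, -1.0]]
ft_force: [-1.3, -13.0, 3.1]
opening: 0.0001
grip_force: 6.9
```

send_rows --motion '[[0,[0,-1.5,0],0],[0,[0,-3,0],0],[0,[1,-3.5,0],0],[0,[4,-3.5,0],0],[0,[7,-3.5,0],0]]'

```text
t: 6.2
eef_pos: [0.4384, 0.0517, 0.0832]
tcp_rot: [[-0.981, 0.194, -0.0], [0.194, 0.981, 0.001], [0.0, 0.001, -1.0]]
ft_force: [-0.7, -0.5, 0.1]
opening: 0.0005
grip_force: 0.0
```

```bash
python3 -c "
from h import *
st();cv2.imwrite('pics/s3.png',cv2.convertScaleAbs(cv2.resize(env.camera('scene')[180:330,270:450],None,fx=4,fy=4,interpolation=cv2.INTER_CUBIC),alpha=1.4))"
```

```text
t 6.2 station xyz mm [-159.   -74.    83.2] tooly-sty deg -0.06 F [-0.7 -0.5  0.1] open 0.0005
```

View pics/s3.png

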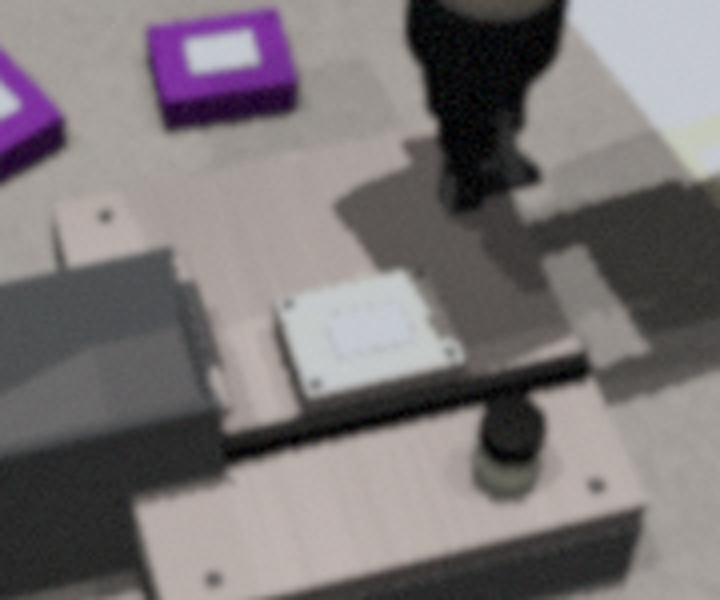

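The module lies flat along the rail (corners (278,297), (418,270), (462,352), (308,397)). Next I'll go behind it.

send_rows --motion '[[20,[0,2,0],0],[20,[0,4,0],0],[20,[0,6,0],0],[20,[0,7.2,0.1],0],[20,[0,7.4,0.2],0]]'

```text
t: 6.75
eef_pos: [0.4538, 0.1254, 0.0813]
tcp_rot: [[-0.982, 0.191, 0.0], [0.191, 0.982, 0.0], [-0.0, 0.0, -1.0]]
ft_force: [-0.1, 0.1, -0.7]
opening: 0.017
grip_force: 0.0
```

send_rows --motion '[[20,[-0.4,0,0],0],[20,[-0.8,0,0],0],[20,[-1.2,0,0],0],[20,[-1.6,0,0],0],[20,[-2,0,0],0]]'

```text
t: 7.25
eef_pos: [0.4741, 0.1201, 0.0813]
tcp_rot: [[-0.981, 0.193, 0.0], [0.193, 0.981, -0.0], [-0.0, -0.0, -1.0]]
ft_force: [-0.1, 0.7, -0.6]
opening: 0.0169
grip_force: 0.0
```

```bash
python3 -c "
from h import *
st()"
```

```text
t 7.25 station xyz mm [-1.372e+02  1.000e-01  8.130e+01] tooly-sty deg 0.0 F [-0.1  0.7 -0.6] open 0.0169
```

send_rows --motion '[[20,[-0.8,0,0],0],[20,[-1.6,0,0],0],[20,[-2.4,0,0],0],[20,[-3.2,0,0],0],[20,[-4,0,0],0]]'

```text
t: 7.75
eef_pos: [0.5121, 0.1125, 0.081]
tcp_rot: [[-0.981, 0.193, -0.003], [0.193, 0.981, -0.001], [0.003, -0.001, -1.0]]
ft_force: [-4.6, -0.6, 4.0]
opening: 0.0173
grip_force: 2.5
```

send_rows --motion '[[20,[-0.8,0,0],0],[20,[-1.6,0,0],0],[20,[-2.3,0,0],0],[20,[-3,0,0],0],[20,[-3.7,0,0],0]]'

```text
t: 8.25
eef_pos: [0.5481, 0.1052, 0.0809]
tcp_rot: [[-0.981, 0.193, -0.003], [0.193, 0.981, -0.001], [0.003, -0.002, -1.0]]
ft_force: [-6.4, -2.0, 3.1]
opening: 0.0169
grip_force: 2.8
```

```bash
python3 -c "
from h import *
st();cv2.imwrite('pics/s4.png',cv2.convertScaleAbs(cv2.resize(env.camera('scene')[180:330,250:430],None,fx=4,fy=4,interpolation=cv2.INTER_CUBIC),alpha=1.6))"
```

```text
t 8.25 station xyz mm [-61.8  -0.2  80.9] tooly-sty deg 0.05 F [-6.4 -2.   3.1] open 0.0169
```

View pics/s4.png

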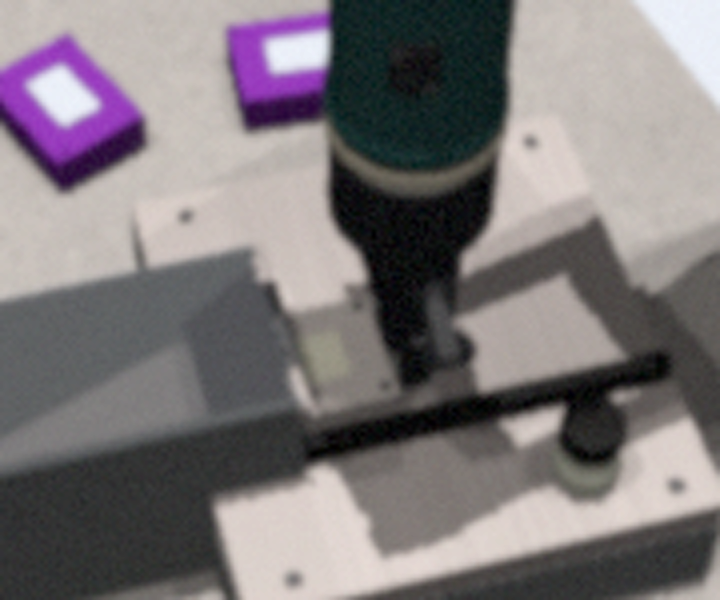

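The module is half through (rear edge near (400,385), entry near (305,400)). I'll check how far the fingers' front reaches at rod height before the fast stroke.

```bash
python3 - <<'E'
from h import *
i=env.camera_info("scene"); f=240/np.tan(np.radians(i["vertical_fov"])/2); T=np.linalg.inv(np.array(i["cam_to_world"]))
def pr(sx,sy,z):
    w=np.r_[RS@[sx,sy]+O,z,1]; c=T@w; p=np.array([c[0],-c[1]])/-c[2]; p*=1+i["k1"]*(p@p); u=f*p+[i["cx"],i["cy"]]; return np.round((u+.5-[250,180])*4-.5)
for z in(.081,.105,.129,.137,.145,.155): print(z,[pr(-62+d,y,z).tolist() for d in(11,18,38) for y in(-23,23)])
g=cv2.cvtColor(cv2.imread("pics/s4.png"),cv2.COLOR_BGR2GRAY)
for r in range(200,400,15):
    d=np.where(g[r,300:520]<60)[0]+300; print(r,d[[0,-1]] if len(d) else None)
E
```

```text
0.081 [[3973.0, -2206.0], [106221.0, 13414.0], [3620.0, -2244.0], [22026.0, 3983.0], [2222.0, -2337.0], [-4981.0, -2062.0]]
0.105 [[3975.0, -2208.0], [104313.0, 13150.0], [3623.0, -2247.0], [21609.0, 3905.0], [2223.0, -2341.0], [-4980.0, -2059.0]]
0.129 [[3977.0, -2211.0], [102445.0, 12891.0], [3625.0, -2250.0], [21199.0, 3828.0], [2225.0, -2345.0], [-4980.0, -2056.0]]
0.137 [[3978.0, -2212.0], [101831.0, 12807.0], [3626.0, -2251.0], [21064.0, 3803.0], [2226.0, -2346.0], [-4980.0, -2055.0]]
0.145 [[3979.0, -2213.0], [101221.0, 12722.0], [3626.0, -2252.0], [20929.0, 3777.0], [2226.0, -2348.0], [-4979.0, -2055.0]]
0.155 [[3980.0, -2214.0], [100464.0, 12618.0], [3627.0, -2253.0], [20762.0, 3746.0], [2227.0, -2349.0], [-4979.0, -2053.0]]
200 [332 489]
215 [335 486]
230 [342 479]
245 [357 466]
260 [366 457]
275 [371 456]
290 [370 457]
305 [377 456]
320 [378 429]
335 [383 433]
350 [388 470]
365 [397 464]
380 [399 430]
395 [459 519]
```

Units slip (mm vs m); rerun.

```bash
python3 - <<'E'
from h import *
i=env.camera_info("scene"); f=240/np.tan(np.radians(i["vertical_fov"])/2); T=np.linalg.inv(np.array(i["cam_to_world"]))
def pr(sx,sy,z):
    w=np.r_[RS@[sx/1e3,sy/1e3]+O,z,1]; c=T@w; p=np.array([c[0],-c[1]])/-c[2]; p*=1+i["k1"]*(p@p); u=f*p+[i["cx"],i["cy"]]; return np.round((u+.5-[250,180])*4-.5)
for z in(.081,.105,.129,.137,.145,.155): print(z,[pr(-62+d,y,z).tolist() for d in(11,18,38) for y in(-23,23)])
E
```

```text
0.081 [[367.0, 329.0], [394.0, 404.0], [353.0, 332.0], [380.0, 407.0], [315.0, 341.0], [340.0, 417.0]]
0.105 [[368.0, 301.0], [395.0, 377.0], [354.0, 305.0], [381.0, 381.0], [315.0, 314.0], [341.0, 390.0]]
0.129 [[369.0, 273.0], [396.0, 350.0], [355.0, 276.0], [382.0, 353.0], [315.0, 285.0], [341.0, 362.0]]
0.137 [[369.0, 263.0], [397.0, 340.0], [355.0, 266.0], [383.0, 343.0], [315.0, 275.0], [341.0, 353.0]]
0.145 [[370.0, 253.0], [398.0, 330.0], [355.0, 256.0], [383.0, 334.0], [315.0, 266.0], [342.0, 343.0]]
0.155 [[370.0, 241.0], [398.0, 318.0], [356.0, 244.0], [384.0, 322.0], [315.0, 253.0], [342.0, 331.0]]
```

send_rows --motion '[[20,[-0.3,0,0],0],[20,[-0.6,0,0],0],[20,[-0.6,0,0],0],[20,[2,0,0],0],[20,[4,0,0],0]]'

```text
t: 8.8
eef_pos: [0.5105, 0.1138, 0.0814]
tcp_rot: [[-0.981, 0.193, 0.002], [0.193, 0.981, 0.0], [-0.002, 0.001, -1.0]]
ft_force: [-0.3, 0.6, -0.9]
opening: 0.0172
grip_force: 0.0
```

send_rows --motion '[[20,[0,0,0],0],[20,[0,0,0],0],[20,[0,0,0],0],[20,[0,0,0],0],[20,[0,0,0],0]]'

```text
t: 9.3
eef_pos: [0.5109, 0.1134, 0.0814]
tcp_rot: [[-0.981, 0.193, 0.001], [0.193, 0.981, -0.0], [-0.001, 0.0, -1.0]]
ft_force: [-0.6, -1.2, 0.6]
opening: 0.0169
grip_force: 0.0
```

```bash
python3 -c "
from h import *
st()"
```

```text
t 9.3 station xyz mm [-99.8   0.6  81.4] tooly-sty deg 0.03 F [-0.6 -1.2  0.6] open 0.0169
```

send_rows --motion '[[20,[-3.3,0,0],0],[20,[-7.8,0,0],0],[20,[-7.6,0,0],0],[20,[-5,0,0],0],[20,[-3,0,0],0]]'

```text
t: 9.8
eef_pos: [0.5373, 0.1077, 0.0807]
tcp_rot: [[-0.981, 0.193, -0.001], [0.193, 0.981, -0.0], [0.001, -0.0, -1.0]]
ft_force: [-0.5, 0.2, 0.4]
opening: 0.017
grip_force: 0.0
```

send_rows --motion '[[20,[3,0,-1],0],[20,[6,0,-3],0],[20,[8,0,-6],0],[20,[8,0,-9],0],[20,[8,0,-10],0]]'

```text
t: 10.3
eef_pos: [0.4605, 0.1235, 0.1838]
tcp_rot: [[-0.981, 0.192, 0.004], [0.192, 0.981, 0.0], [-0.004, 0.001, -1.0]]
ft_force: [2.1, -0.7, 0.5]
opening: 0.0174
grip_force: 0.0
```

```bash
python3 -c "
from h import *
st();a=env.camera('scene')[180:330,200:400];b=env.camera('top')[110:260,230:360]
r=lambda x:cv2.convertScaleAbs(cv2.resize(x,None,fx=2.4,fy=3,interpolation=cv2.INTER_CUBIC),alpha=1.7)
cv2.imwrite('pics/s5.png',np.hstack([r(a),r(b)]))"
```

```text
t 10.3 station xyz mm [-151.2    0.8  183.8] tooly-sty deg 0.08 F [ 2.1 -0.7  0.5] open 0.0174
```

View pics/s5.png

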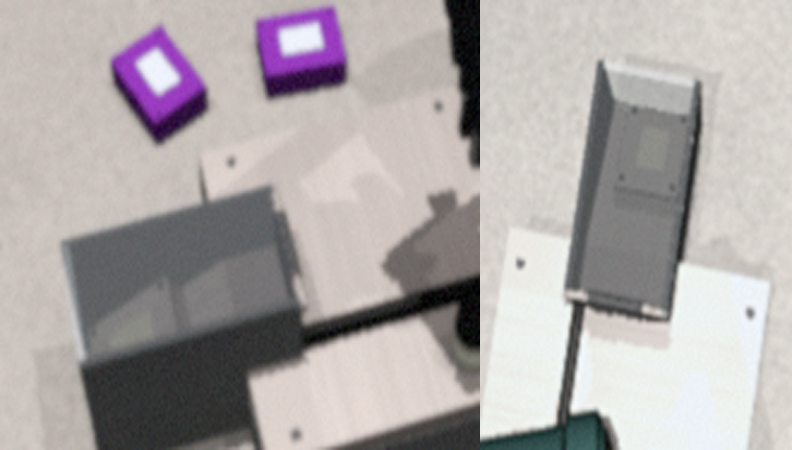

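The top view shows the module at the foot of the ramp (about (650,150)), the entry is clear and the jar is still standing. I'll let everything settle briefly and hand in.

send_rows --motion '[[20,[0,0,0],0],[20,[0,0,0],0],[20,[0,0,0],0],[20,[0,0,0],0],[20,[0,0,0],0]]'

```text
t: 10.9
eef_pos: [0.4607, 0.123, 0.1807]
tcp_rot: [[-0.981, 0.193, -0.001], [0.193, 0.981, -0.0], [0.001, -0.0, -1.0]]
ft_force: [-0.2, -0.1, -0.6]
opening: 0.0172
grip_force: 0.0
```

send_rows --motion '[[20,[0,0,0],0],[20,[0,0,0],0],[20,[0,0,0],0],[20,[0,0,0],0],[20,[0,0,0],0]]'

```text
t: 11.4
eef_pos: [0.4609, 0.1231, 0.1814]
tcp_rot: [[-0.981, 0.193, 0.0], [0.193, 0.981, -0.0], [-0.0, -0.0, -1.0]]
ft_force: [-0.1, 0.4, -0.1]
opening: 0.0172
grip_force: 0.0
```

```bash
python3 -c "
from h import *
print(env.close_job())"
```

```text
the job is handed in; nothing more can be done
None
```

I handed the job in at 11.4 s with the module at the foot of the ramp and the fingers clear; the flap looked shut, and no verdict came back. The moves can't lean the fingers, so they never went past the flap: a quick vertical push that stopped short of the rod sent the module down the chute.

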